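# Snap the terminal cover home on the resistor bank

## Robot

A 7-joint arm with a two-finger parallel gripper is mounted at the origin on the work surface. World frame = base frame: x ahead of the robot, y to its left, z up, the work surface at z = 0. Lengths are in mm, angles in degrees, forces in N, time in s.
With the tool pointing down it reaches from about 425 to 1025 mm from the base axis. Payload 9.4 kg.
Tool frame: the origin (TCP) lies on the centre line of the jaws, within the pads' length; the fingertips stand 11 mm ahead of it and the grasp point (between the pads) lies 8 mm behind it (bot.tip_extent is the z of the fingertips in the tool frame, in mm); z points along the fingers, y is the line along which they close (so a half turn about z gives the same grasp; the last joint's range is limited). The gripper opens to 93 mm and grips with 3 to 60 N. Pads are 15 mm wide; open, the fingers measure 128 mm over their backs; the gripper's body (75 mm by 188 mm) begins 65 mm behind the grasp point.
Start: joints at [69.23, 34.337, -0.143, 91.639, 0.103, 54.024, -4.572], TCP at [204.386, -695.594, 229.618] pointing down, gripper open.
Joint ranges: [-147.43, 147.43], [-19.82, 112.94], [-74.19, 73.91], [6.32, 146.72], [-59.91, 239.91], [6.04, 106.73], [-150.56, 150.56]. Speed limits (degrees/s): [127.2, 127.2, 172.46, 172.46, 180, 180, 180].

## Interface

Orientations are given as [roll, pitch, yaw] about the fixed x, y, z axes, in that order (R = Rz(yaw) Ry(pitch) Rx(roll)).
In Python, from workcell import monitor, snapshot, workorder, bot gives the robot as it stands.
- The arm moves only by the shell command python3 -m inch 'ROWS' [FORCE]. ROWS is JSON, a list of rows, each an object with "rotation": the turn, a rotation vector about the tool's x, y, z in units of 6 degrees (1.0 is 6 degrees), a list of three; "dp": the shift along the tool's x, y, z in units of 30 mm (1.0 is 30 mm), a list of three; "hand": the finger opening in mm, from 0 to 93. A call has 1 to 20 rows; each row is the pose to reach, as a shift and turn from the pose commanded when the call began, along the tool's axes at that moment; what a row does not reach only later rows make up. A row lasts 1/12 s, in which the tool goes at most 41.7 mm and 7.16 degrees, less where a joint would pass 70% of its speed; a pose out of reach is approached as far as the arm can. A call with a gripper value outside its range is refused whole. The fingers move at their own pace and stop on an object; FORCE is the grip in N (left out, the last holds). Time passes only in rows, so rows that repeat a pose let the fingers close. It gives the time, the measured TCP pose, the force, the opening and the grip force at its end, in the units of the state.
- monitor.get_state(): the state, without advancing time (a new reading comes with each control period).
- snapshot(name): name is "scene" or "top" or "wrist"; returns a dict with "image" (420x560x3 uint8, red, green, blue), "depth" (420x560 float32, mm along the optical axis (not along the pixel's ray), 0 where there is no reading), "K" (3x3 intrinsics, pixels), "extrinsics" (4x4, takes a point from camera to world coordinates). Camera axes: x right, y down, z forward; pixel columns grow to the right and rows downward; lengths in mm; the calibration is good to about 2 mm. A picture is of the moment at which its call begins.
- workorder.sign_off(): hands the job in; it is judged then, once.
The state is a dict: "clock": time; "joints": joint angles; "joint_vel": joint speeds; "joint_efforts": joint torques, N m; "tool_pos": TCP position; "orientation": TCP orientation; "wrist_force": force on the tool from outside, world axes, zero at the start; "torque": the same for the moment, N m; "finger_gap": finger opening in mm; "grip_force": force on a finger pad.
Only numpy, scipy, OpenCV 4.12 (cv2) and the standard library are available. Lean on these libraries where they do the work, as an engineer would, in place of code of your own. Each camera call takes 0.05 s, during which the arm holds its last target. There are 200 camera calls.

## Task

One of the two terminal blocks on the green resistor board has its cover standing proud. Take the seating tool from its stand and press that cover squarely down with it, fingers off the cover, until it clicks and bottoms: bear on the bottomed cover with at least 10 N for a moment, but never press it with more than 30 N. Then set the tool gently back down upright in its stand, let go, and leave everything else on the bench where it is.

Things in the scene. Friction and masses are not known exactly. Their poses are not given: they have to be found in the camera images.
- tool: Seating tool, 108 mm tall, 0.2 kg, upright in its stand: white flat-faced foot 46 x 14 mm, 30 mm high; 13 mm round steel neck; wooden handle block 40 x 24 mm from 60 to 108 mm up. Origin: centre of the foot's underside, the pressing face; z up, x along the 46 mm side of the foot and the 40 mm side of the handle (grip it across y, 24 mm).
- tool_grip (a point): Middle of the tool's wooden handle, 86 mm above the pressing face, on the tool's axis.
- stand: Fixed aluminium stand for the tool: open-topped pocket, inside 56 x 26 mm (x, y), walls 5 mm, rim 28 mm and inner floor 5 mm above the bench, on a 90 x 60 mm base plate. Origin: centre of its underside on the bench; x along the pocket's long side, z up. The tool's foot stands on the inner floor, tool x along stand x (either way round).
- block: Black terminal block whose cover stands proud, fixed on the board, 84 x 44 mm (x, y), 48 mm tall, with a 62 x 26 mm opening in its top. Origin: centre of its underside, 16 mm above the bench; z up. The ledge on which the cover bottoms lies unseen inside, on packing that differs each time: 35 to 40 mm above the origin. Two sprung catches grip the cover's two ends.
- block_rim (a point): Centre of the block's opening at rim height, 48 mm above the block's origin.
- cover: Grey snap-in cover in that block's opening: flange 60 x 24 mm (x, y), 6 mm thick, plug below. Origin: centre of the flange's underside, z up; about 48 mm above the block's origin at the start (top 6 mm proud of the rim) and 35 to 40 mm when home, depending on the packing (top 2 to 7 mm below the rim), level.
- cover_top (a point): Centre of the cover's flat top, 6 mm above its origin. Pushed down here it resists with up to 12 to 18 N as the catches give way; the resistance falls to nearly nothing some 6 mm down, the cover snaps by itself onto its ledge, 8 to 13 mm below where it began, and stays there; on the ledge it is hard.
- block_done: The other, like terminal block on the same board, with its cover already home: leave it.
- board: Green circuit board 150 x 270 mm (x, y), fixed, top face 16 mm above the bench, carrying the two blocks (140 mm apart along its y), green ceramic resistor tubes (tops 78 mm above the bench) and four threaded rods at its corners. Origin on the bench under its centre.
- spare_cover: Bystander: a spare grey cover lying upside down on the bench.
- tube0: Bystander: loose green ceramic tube, 70 mm long.
- tube1: Bystander: loose green ceramic tube, 70 mm long.
- screwdriver: Bystander: screwdriver with black handle, lying.
- wrench: Bystander: steel wrench, lying.
- spool: Bystander: steel spool, 56 mm across, 42 mm high.
- jar: Bystander: glass jar, 60 mm across, 75 mm high.
- meter: Bystander: black hand-held meter 150 x 80 x 35 mm, lying.
There are look-alikes about, which are no part of the job. There is more than one size of the tool; the one meant has the size given above. Leave any blue look-alike of the cover alone.

How it is judged (in metres and radians):
On the way, in this order (a step that is already met when the one before it is completed fails the run):
1. the tool is lifted clear of its stand (z of tool in the frame of stand above 0.04 m), for 0.1 s.
2. the cover has clicked home, level, and the tool bears on it with at least 10 N (z of cover in the frame of block below 0.0415 m and angle between cover's own z axis and vertical below 0.05 rad and contact force between tool and cover above 10 N), for 0.1 s.
3. the tool, still held, is down on the floor of its stand (within 8 mm) (z of tool in the frame of stand below 0.013 m and horizontal distance between tool and stand below 0.012 m and contact force between the fingers and tool above 1 N), for 0.05 s.
At the end, for the whole second after the job is handed in: The cover is home in its block (past its catches, 34 to 41.5 mm above the block's origin, centred within 4 mm, level within 0.05 rad) and the tool stands released and at rest in its stand, its foot within 4 mm of the pocket's floor, within 12 mm of its centre, upright within 0.12 rad (z of cover in the frame of block between 0.034 and 0.0415 m and horizontal distance between cover and block below 0.004 m and angle between cover's own z axis and vertical below 0.05 rad and z of tool in the frame of stand below 0.009 m and horizontal distance between tool and stand below 0.012 m and angle between tool's own z axis and vertical below 0.12 rad and linear speed of tool below 0.02 m/s); the robot touches nothing.
It fails at once if the tool presses the cover with more than 30 N (contact force between tool and cover above 30 N).
It fails at once if the fingers or arm touch the cover (contact force between any of the fingers, the arm and cover above 0.5 N).
It fails at once if the cover is pushed down crooked (more than 0.12 rad) (angle between cover's own z axis and vertical above 0.12 rad).
It fails at once if a bystander is moved more than 20 mm (distance of any of spare_cover, tube0, tube1, screwdriver, wrench, spool, jar, meter from where it was at the start of the episode above 0.02 m).
It also fails if it takes over 70 s, if anything falls off the work surface, if the arm or the gripper's body presses on something with over 40 N, if the wrist force passes 120 N, or if a joint passes its speed limit or range.

## Working session

There is one attempt and no reset: what is moved stays moved. The work goes in short steps, Python scripts to look and compute and a shell command to move; the robot and the scene stay as the last step left them, time stands still between calls to the robot, and variables do not carry over. Pictures are saved under pics/ and viewed, at most 10 in all, crops included, and the job is handed in when it is done.

```bash
mkdir -p pics; ls
cat > h.py <<'E'
import numpy as np, cv2
from workcell import monitor, snapshot, workorder, bot
def grab(n,f):
    s=snapshot(n); np.savez(f'pics/{f}.npz',**s); cv2.imwrite(f'pics/{f}.png',s['image'][:,:,::-1]); return s
def load(f): return dict(np.load(f'pics/{f}.npz'))
def cloud(s):
    d=s['depth'].astype(float); v,u=np.mgrid[:d.shape[0],:d.shape[1]]; K=s['K']
    p=np.stack([(u-K[0,2])/K[0,0]*d,(v-K[1,2])/K[1,1]*d,d,np.ones_like(d)],-1)
    w=(p@s['extrinsics'].T)[...,:3]; w[d==0]=np.nan; return w
E
python3 - <<'E'
from h import *
a=grab('scene','s0');b=grab('top','t0')
print(monitor.get_state())
for s in(a,b): print(s['extrinsics'].round(2).tolist(),s['K'].round(0).tolist())
E
```

```text
pics
{'clock': 0.1, 'joints': array([69.23092634, 34.3804829 , -0.1454682 , 91.67515109,  0.10214086,
       54.02286128, -4.57349343]), 'joint_vel': array([-0.02285566, -0.09459505, -0.01501396, -0.01956307,  0.07524171,
       -0.01926038, -0.01380962]), 'joint_efforts': array([ 4.77418187e-03, -7.66558385e+01,  1.50227599e+00, -2.52941644e+01,
       -5.22805878e-02,  1.35694884e-02,  1.07651679e-04]), 'tool_pos': array([ 204.26384655, -695.20628294,  228.84688846]), 'orientation': array([-1.79921918e+02,  6.67907380e-03,  1.63757573e+01]), 'wrist_force': array([-0.49870511,  0.34275441, -0.44262015]), 'torque': array([ 0.05046797, -0.03105484,  0.01359858]), 'grip_force': 0.0, 'finger_gap': 92.93117716329564}
[[0.52, 0.5, -0.69, 1196.83], [0.85, -0.32, 0.42, -419.09], [-0.01, -0.81, -0.59, 629.86], [0.0, 0.0, 0.0, 1.0]] [[400.0, 0.0, 277.0], [0.0, 400.0, 208.0], [0.0, 0.0, 1.0]]
[[-0.0, -0.98, 0.18, 320.48], [-1.0, 0.0, 0.01, -29.43], [-0.01, -0.18, -0.98, 1217.03], [0.0, 0.0, 0.0, 1.0]] [[506.0, 0.0, 273.0], [0.0, 506.0, 215.0], [0.0, 0.0, 1.0]]
```

View pics/s0.png

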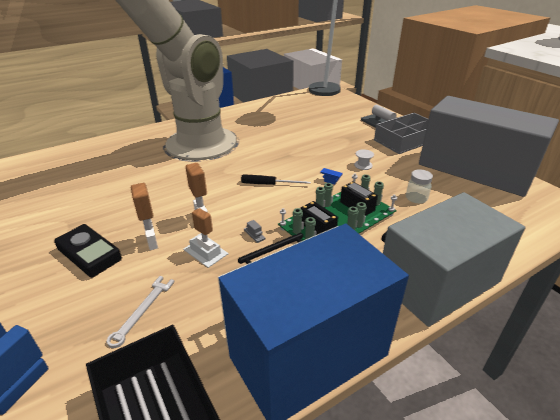

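View pics/t0.png

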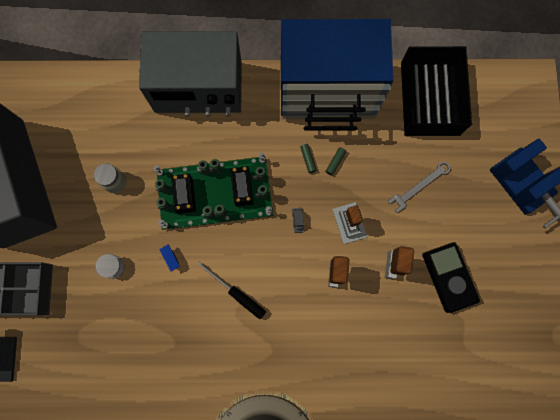

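The top view shows three wooden-handled tools: (352,215) in the pocket stand, and (339,268) and (402,260) outside it. The two blocks are at (183,192) and (242,185), the blue cover look-alike at (170,258), and the spare cover at (299,220). Next I check heights and take close crops.

Run:
```python
from h import *
s=load('t0');w=cloud(s);im=s['image']
for n,(u,v) in dict(stand=(352,215),B=(339,268),C=(402,260)).items():
    p=w[v-28:v+28,u-25:u+25].reshape(-1,3); p=p[~np.isnan(p[:,2])]
    zt=np.percentile(p[p[:,2]>20][:,2],97); 
    q=p[abs(p[:,2]-zt)<5]
    r=cv2.minAreaRect(q[:,:2].astype(np.float32)); print(n,zt,len(q),r)
for n,(u,v) in dict(L=(183,192),R=(242,185)).items():
    print(n); 
    p=w[v-24:v+25:4,u-14:u+15:4]; print(p[...,2].round(0)); print(w[v,u])
a=cv2.resize(im[140:300,140:300],(480,480),interpolation=3);b=cv2.resize(im[180:300,310:430],(320,320),interpolation=3)
c=load('s0')['image'][150:270,110:320]; c=cv2.resize(c,(320,160),interpolation=3)
cv2.imwrite('pics/c0.png',np.hstack([a,np.vstack([b,c])])[:,:,::-1])
```

```text
stand 115.35132455722145 150 ((519.0823974609375, -201.4808807373047), (39.609535217285156, 22.596717834472656), 19.258655548095703)
B 153.0375842885839 302 ((395.5782165527344, -161.856689453125), (32.05034255981445, 53.350379943847656), 82.5093765258789)
C 152.61836727343612 304 ((415.4862060546875, -298.2108154296875), (30.97601890563965, 53.11514663696289), 78.55206298828125)
L
[[19. 16. 16. 14. 12. 17. 15. 17.]
 [17. 18. 13. 19. 18. 18. 18. 21.]
 [19. 68. 65. 63. 66. 64. 15. 14.]
 [17. 67. 69. 71. 71. 64. 14. 13.]
 [19. 62. 70. 70. 73. 65. 17. 19.]
 [16. 63. 69. 69. 70. 62. 25. 17.]
 [14. 66. 71. 70. 69. 67. 31. 15.]
 [17. 64. 70. 73. 74. 69. 39. 18.]
 [16. 13. 72. 70. 73. 64. 47. 19.]
 [31. 17. 65. 53. 65. 64. 50. 18.]
 [30. 16. 61. 64. 66. 62. 58. 15.]
 [17. 18. 36. 30. 27. 19. 17. 17.]
 [18. 20. 16. 16. 17. 13. 21. 13.]]
[580.89892213 189.6947696   69.28452356]
R
[[17. 15. 16. 14. 15. 20. 22. 20.]
 [17. 15. 21. 15. 24. 14. 12. 18.]
 [15. 66. 64. 62. 66. 63. 17. 80.]
 [21. 62. 64. 59. 60. 63. 15. 72.]
 [20. 65. 61. 58. 62. 66. 20. 28.]
 [14. 67. 64. 60. 60. 66. 20. 19.]
 [15. 63. 51. 62. 56. 64. 16. 15.]
 [19. 19. 63. 62. 61. 63. 18. 14.]
 [16. 14. 67. 61. 61. 61. 24. 39.]
 [15. 16. 64. 60. 66. 62. 65. 17.]
 [19. 15. 63. 62. 65. 59. 53. 17.]
 [18. 17. 25. 23. 19. 20. 13. 16.]
 [16. 16. 20. 15. 12. 18. 16. 19.]]
[599.27899889  53.10906177  60.10850894]
```

View pics/c0.png

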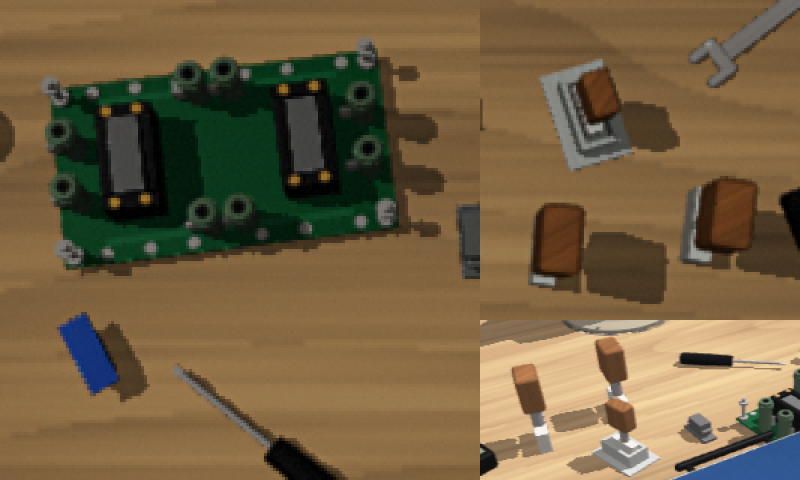

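The cover in the left block (183,192), centre about (581,190), is proud: its top is about 70 mm against a rim of 64. The tool in the stand is 108 mm tall, while B and C are larger. I move to a hover above the stand.

```bash
python3 -m inch '[{"dp":[1,-0.9,-1],"rotation":[0,0,0],"hand":93},{"dp":[2.5,-2.2,-1],"rotation":[0,0,-0.2],"hand":93},{"dp":[3.5,-3.1,-1],"rotation":[0,0,-0.5],"hand":93},{"dp":[4.5,-3.9,-1],"rotation":[0,0,-0.5],"hand":93},{"dp":[5.5,-4.8,-1],"rotation":[0,0,-0.5],"hand":93},{"dp":[6.5,-5.7,-1],"rotation":[0,0,-0.5],"hand":93},{"dp":[7.5,-6.5,-1],"rotation":[0,0,-0.5],"hand":93},{"dp":[8.5,-7.4,-1],"rotation":[0,0,-0.5],"hand":93},{"dp":[9.5,-8.3,-1],"rotation":[0,0,-0.5],"hand":93},{"dp":[10.5,-9.2,-1],"rotation":[0,0,-0.5],"hand":93},{"dp":[11.5,-10,-1],"rotation":[0,0,-0.5],"hand":93},{"dp":[12.5,-10.9,-1],"rotation":[0,0,-0.5],"hand":93},{"dp":[13.5,-11.8,-1],"rotation":[0,0,-0.5],"hand":93},{"dp":[14.2,-12.4,-1],"rotation":[0,0,-0.5],"hand":93},{"dp":[14.7,-12.83,-1],"rotation":[0,0,-0.5],"hand":93},{"dp":[14.7,-12.83,-1],"rotation":[0,0,-0.5],"hand":93},{"dp":[14.7,-12.83,-1],"rotation":[0,0,-0.5],"hand":93},{"dp":[14.7,-12.83,-1],"rotation":[0,0,-0.5],"hand":93}]'
python3 - <<'E'
from h import *
s=grab('wrist','w1');print(s['extrinsics'].round(2).tolist(),s['K'].round(0).tolist())
E
```

```text
clock: 1.6
tool_pos: [518.3, -202.8, 259.3]
orientation: [180.0, 0.1, 19.3]
wrist_force: [0.2, 0.3, -1.1]
finger_gap: 92.8
grip_force: 0.0
[[0.33, -0.91, -0.25, 586.54], [-0.94, -0.32, -0.09, -179.52], [-0.0, 0.26, -0.96, 414.18], [0.0, 0.0, 0.0, 1.0]] [[289.0, 0.0, 282.0], [0.0, 289.0, 209.0], [0.0, 0.0, 1.0]]
```

View pics/w1.png

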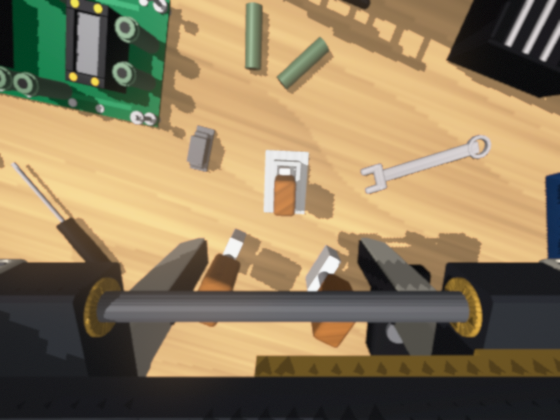

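The wrist view shows the stand at (286,182) with its edges aligned to the image, and the small handle at (285,195). I fit both, along with the blocks in the top view.

```bash
cat >> h.py <<'E'
def rect(q):
    (c,(a,b),t)=cv2.minAreaRect(q[:,:2].astype(np.float32))
    if a<b: a,b,t=b,a,t-90
    return np.round([*c,a,b,(t+90)%180-90],1)
def proj(s,P):
    T=np.linalg.inv(s['extrinsics']); p=(T[:3,:3]@np.asarray(P,float).T).T+T[:3,3]; q=(s['K']@p.T).T; return q[:,:2]/q[:,2:]
def atz(s,uv,z):  # pixels -> world on plane z
    uv=np.asarray(uv,float); r=np.c_[uv,np.ones(len(uv))]@np.linalg.inv(s['K']).T@s['extrinsics'][:3,:3].T; o=s['extrinsics'][:3,3]
    return o+r*((z-o[2])/r[:,2])[:,None]
def blobrect(s,mask,z):  # largest blob, pixel contour put on plane z
    n,l,st,_=cv2.connectedComponentsWithStats(mask.astype(np.uint8)); k=1+np.argmax(st[1:,4]); v,u=np.where(l==k)
    return len(u),rect(atz(s,np.c_[u,v],z))
E
python3 - <<'E'
from h import *
for f,box in (('w1',(150,240,255,320)),('t0',(195,250,325,375))):
    s=load(f);w=cloud(s);im=s['image'].astype(int); m=np.zeros(im.shape[:2],bool); a,b,c,d=box; m[a:b,c:d]=1
    z=w[...,2]; r,g,bl=im[...,0],im[...,1],im[...,2]
    brown=m&(r-bl>25)&(z>95); print(f,'handle',np.nanmedian(z[brown]), blobrect(s,brown&(abs(z-113)<7),113))
    grey=m&(abs(r-bl)<28)&(r>70); base=grey&(z<14)
    v,u=np.where(grey|(brown)); 
    print('  base',blobrect(s,base|(grey&(z<40)),5), 'rim',blobrect(s,m&(z>22)&(z<36)&grey,28), 'basez',np.nanmedian(z[base]))
s=load('t0');w=cloud(s);im=s['image'].astype(int);z=w[...,2];r,g,bl=im[...,0],im[...,1],im[...,2]
for n,(u,v),h in (('L',(183,192),70),('R',(242,185),60)):
    m=np.zeros(z.shape,bool);m[v-28:v+29,u-18:u+19]=1
    print(n,'cover',blobrect(s,m&(abs(r-bl)<25)&(abs(r-g)<25)&(r>70)&(z>50),h),'block',blobrect(s,m&(z>56)&~((g-r>15)),64))
m=(g-r>12)&(g-bl>5)&(z<25)&(z>8); m[:140]=0;m[240:]=0;m[:,:140]=0;m[:,290:]=0
print('board',blobrect(s,m,16))
E
```

```text
w1 handle 112.42674830720364 (771, array([ 520.9, -204.2,   38.4,   23.7,   19.3]))
  base (1702, array([ 519.3, -207.2,   88.8,   59.1,   16.5])) rim (343, array([ 519.6, -207.2,   65.7,   36. ,   16.6])) basez 2.929107127948157
t0 handle 111.83504002821041 (190, array([ 518.8, -201.5,   39.5,   24.1,   18. ]))
  base (568, array([ 517.9, -204.4,   90.6,   60.7,   16.4])) rim (125, array([ 518.3, -204. ,   66.6,   36.3,   16.8])) basez 2.7779395447530533
L cover (163, array([583.9, 194.1,  57.6,  22. ,   7.2])) block (660, array([583.2, 193.2,  85.6,  45. ,   7.4]))
R cover (5, array([5.776e+02, 4.240e+01, 4.800e+00, 2.300e+00, 4.000e-01])) block (625, array([600.3,  54.6,  85.7,  43.8,   7.4]))
board (3738, array([592.4, 124.7, 269.3, 149.6, -82.9]))
```

```bash
python3 -m inch '[{"dp":[0.05,0,1],"rotation":[0,0,0],"hand":93},{"dp":[0.05,0,2],"rotation":[0,0,0],"hand":93},{"dp":[0.05,0,3],"rotation":[0,0,0],"hand":93},{"dp":[0.05,0,4],"rotation":[0,0,0],"hand":93},{"dp":[0.05,0,5],"rotation":[0,0,0],"hand":93},{"dp":[0.05,0,5.5],"rotation":[0,0,0],"hand":93},{"dp":[0.05,0,5.87],"rotation":[0,0,0],"hand":93},{"dp":[0.05,0,5.87],"rotation":[0,0,0],"hand":93},{"dp":[0.05,0,5.87],"rotation":[0,0,0],"hand":93},{"dp":[0.05,0,5.87],"rotation":[0,0,0],"hand":60}]' 60
python3 -m inch '[{"dp":[0,0,0],"rotation":[0,0,0],"hand":45},{"dp":[0,0,0],"rotation":[0,0,0],"hand":35},{"dp":[0,0,0],"rotation":[0,0,0],"hand":30},{"dp":[0,0,0],"rotation":[0,0,0],"hand":25},{"dp":[0,0,0],"rotation":[0,0,0],"hand":20},{"dp":[0,0,0],"rotation":[0,0,0],"hand":10},{"dp":[0,0,0],"rotation":[0,0,0],"hand":0},{"dp":[0,0,0],"rotation":[0,0,0],"hand":0},{"dp":[0,0,0],"rotation":[0,0,0],"hand":0},{"dp":[0,0,0],"rotation":[0,0,0],"hand":0}]' 60
python3 - <<'E'
from h import *
s=grab('wrist','w2');print(monitor.get_state()['wrist_force'])
E
```

```text
clock: 2.48
tool_pos: [520.8, -202.2, 84.6]
orientation: [179.9, -0.1, 19.3]
wrist_force: [-0.7, -0.0, 0.5]
finger_gap: 89.7
grip_force: 0.0
clock: 3.32
tool_pos: [520.4, -201.5, 83.5]
orientation: [180.0, 0.0, 19.4]
wrist_force: [-0.5, -1.7, -0.9]
finger_gap: 24.4
grip_force: 5.8
[ 0.24233251 -0.96788595  0.96489526]
```

View pics/w2.png

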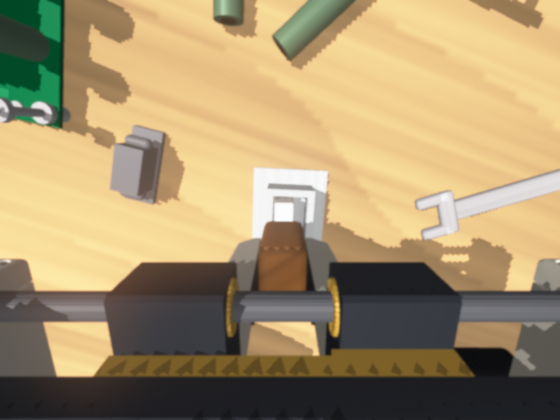

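Gripped (gap 24.4 mm, matching the 24 mm handle). I lift the tool and check it.

```bash
python3 -m inch '[{"dp":[0,0,0],"rotation":[0,0,0],"hand":0},{"dp":[0,0,0],"rotation":[0,0,0],"hand":0},{"dp":[0,0,0],"rotation":[0,0,0],"hand":0},{"dp":[0,0,-0.2],"rotation":[0,0,0],"hand":0},{"dp":[0,0,-0.6],"rotation":[0,0,0],"hand":0},{"dp":[0,0,-1.2],"rotation":[0,0,0],"hand":0},{"dp":[0,0,-2],"rotation":[0,0,0],"hand":0},{"dp":[0,0,-2.8],"rotation":[0,0,0],"hand":0},{"dp":[0,0,-3.5],"rotation":[0,0,0],"hand":0},{"dp":[0,0,-4],"rotation":[0,0,0],"hand":0},{"dp":[0,0,-4],"rotation":[0,0,0],"hand":0},{"dp":[0,0,-4],"rotation":[0,0,0],"hand":0},{"dp":[0,0,-4],"rotation":[0,0,0],"hand":0}]'
python3 -m inch '[{"dp":[0.3,-0.6,0],"rotation":[0,0,0.2],"hand":0},{"dp":[0.8,-1.5,0],"rotation":[0,0,0.5],"hand":0},{"dp":[1.3,-2.5,0],"rotation":[0,0,0.8],"hand":0},{"dp":[1.9,-3.5,0],"rotation":[0,0,1.1],"hand":0},{"dp":[2.4,-4.5,0],"rotation":[0,0,1.4],"hand":0},{"dp":[3,-5.5,0],"rotation":[0,0,1.7],"hand":0},{"dp":[3.5,-6.5,0],"rotation":[0,0,2],"hand":0},{"dp":[4,-7.5,0],"rotation":[0,0,2],"hand":0},{"dp":[4.6,-8.5,0],"rotation":[0,0,2],"hand":0},{"dp":[5.1,-9.5,0],"rotation":[0,0,2],"hand":0},{"dp":[5.7,-10.5,0],"rotation":[0,0,2],"hand":0},{"dp":[6.1,-11.2,0],"rotation":[0,0,2],"hand":0},{"dp":[6.35,-11.7,0],"rotation":[0,0,2],"hand":0},{"dp":[6.35,-11.7,0],"rotation":[0,0,2],"hand":0},{"dp":[6.35,-11.7,0],"rotation":[0,0,2],"hand":0},{"dp":[6.35,-11.7,0],"rotation":[0,0,2],"hand":0}]'
python3 - <<'E'
from h import *
a=grab('wrist','w3');b=grab('scene','s3');grab('top','t3')
cv2.imwrite('pics/c3.png',np.hstack([a['image'][:330,80:480],cv2.resize(b['image'][110:260,240:420],(396,330),interpolation=3)])[:,:,::-1])
E
```

```text
clock: 4.45
tool_pos: [519.7, -201.3, 202.6]
orientation: [-180.0, 0.1, 19.4]
wrist_force: [-0.1, 0.9, -3.3]
finger_gap: 23.7
grip_force: 60.0
clock: 5.78
tool_pos: [583.2, 191.1, 202.6]
orientation: [179.9, 0.1, 7.3]
wrist_force: [0.2, -0.5, -2.7]
finger_gap: 23.7
grip_force: 60.0
```

View pics/c3.png

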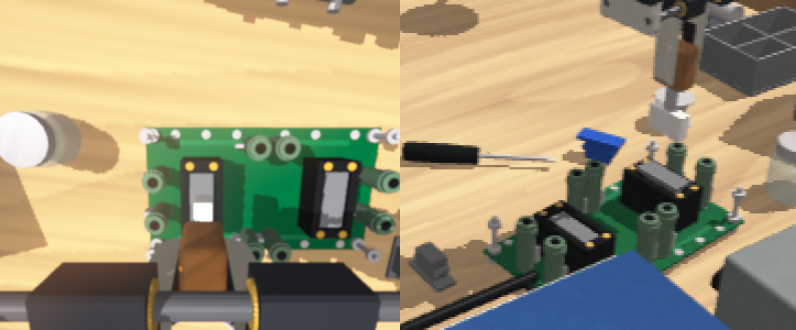

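The wrist view shows the white foot at about (284,212) over the left block's cover. I measure foot against block in this camera.

Run:
```python
from h import *
st=monitor.get_state(); p=st['tool_pos']; y=np.deg2rad(st['orientation'][2]); print(p,st['orientation'])
X=np.array([np.cos(y),np.sin(y)]);Y=np.array([np.sin(y),-np.cos(y)])
s=load('w3');w=cloud(s);im=s['image'].astype(int);z=w[...,2];r,g,b=im[...,0],im[...,1],im[...,2]
tf=lambda q:np.c_[(q[:,:2]-p[:2])@X,(q[:,:2]-p[:2])@Y]
m=np.zeros(z.shape,bool);m[150:240,262:305]=1
f=m&(z>130)&(z<170)&(r>150)&(b>140);v,u=np.where(f);q=tf(atz(s,np.c_[u,v],154.))
print('foot n',len(u),'z',np.median(z[f]),'x max',np.percentile(q[:,0],98),'y',np.percentile(q[:,1],[2,50,98]), 'rows',v.min(),v.max(),'zspread',np.percentile(z[f],[5,95]))
# block L top: z 58..76
m[:]=0;m[140:260,240:320]=1
t=m&(abs(z-66)<9)&~(g-r>15);v,u=np.where(t);q=tf(atz(s,np.c_[u,v],64.));print('L n',len(u),'xmax',np.percentile(q[:,0],[98,99.5,100]))
for a in(20,30,38):
    k=abs(q[:,0]-a)<4;print(a,'y',q[k,1].min(),q[k,1].max())
cv=m&(abs(z-70)<9)&(abs(r-b)<25)&(abs(r-g)<25)&(r>90);v,u=np.where(cv);q=tf(atz(s,np.c_[u,v],70.));
for a in(15,20,25):
    k=abs(q[:,0]-a)<4;print('cover',a,q[k,1].min(),q[k,1].max())
print('cover xmax',np.percentile(q[:,0],[95,98,100]))
m[:]=0;m[140:260,370:450]=1
t=m&(abs(z-64)<9)&~(g-r>15);print('R',blobrect(s,t,64))
m=(g-r>12)&(g-b>5)&(z<25)&(z>8);print('board w3',blobrect(s,m,16),'board t0 592.4 124.7')
# board top view again with far/near edges
```

```text
[583.64615294 190.99732885 203.36067981] [1.79954422e+02 2.96162314e-02 7.24841901e+00]
foot n 452 z 153.60038824008666 x max 25.742923470434565 y [-5.58074666  0.98601846  7.57474766] rows 196 220 zspread [135.36175621 154.77130319]
L n 2115 xmax [41.40687761 42.4010556  42.40524472]
20 y -39.873184200110956 20.794043380030516
30 y -42.52611583567617 20.661150490730158
38 y -21.0244124750096 20.511345711393563
cover 15 -42.27024569481309 11.402343498256636
cover 20 -41.10503585877024 11.350000722033506
cover 25 -41.76525377812058 11.308473809469183
cover xmax [29.1561044  30.15558946 32.13772868]
R (3445, array([601.6,  54.9,  83.7,  47.3,   7.3]))
board w3 (13541, array([591.9, 121.8, 268.5, 148.4, -82.7])) board t0 592.4 124.7
```

Run:
```python
from h import *
p=np.array([583.4,191,202.9]);y=np.deg2rad(7.25)
X=np.array([np.cos(y),np.sin(y)]);Y=np.array([np.sin(y),-np.cos(y)])
s=load('w3');w=cloud(s);im=s['image'].astype(int);z=w[...,2]
print(im[186:226:2,284].tolist()); print(z[186:226:2,284].round(0).tolist())
for v in range(190,226,3):
    a=atz(s,[[284,v]],154.)[0][:2]-p[:2];c=atz(s,[[284,v]],124.)[0][:2]-p[:2];print(v,(a@X).round(1),(c@X).round(1))
print([ (u,((atz(s,[[u,213]],154.)[0][:2]-p[:2])@Y).round(1),im[213,u].tolist()) for u in range(262,306,2)])
```

```text
[[166, 165, 167], [166, 165, 167], [167, 165, 168], [166, 165, 168], [161, 158, 159], [152, 148, 144], [154, 149, 144], [155, 149, 145], [202, 196, 191], [252, 252, 252], [253, 254, 254], [253, 254, 254], [253, 254, 254], [253, 254, 254], [253, 254, 254], [253, 254, 254], [253, 254, 254], [248, 248, 247], [128, 106, 90], [109, 77, 50]]
[70.0, 70.0, 71.0, 69.0, 68.0, 131.0, 139.0, 145.0, 151.0, 153.0, 154.0, 154.0, 153.0, 154.0, 154.0, 154.0, 155.0, 154.0, 191.0, 195.0]
190 30.4 24.2
193 28.2 21.7
196 26.0 19.2
199 23.8 16.6
202 21.5 14.1
205 19.3 11.5
208 17.0 8.9
211 14.8 6.3
214 12.5 3.7
217 10.2 1.0
220 7.9 -1.6
223 5.5 -4.3
[(262, np.float64(-14.3), [70, 67, 60]), (264, np.float64(-12.9), [71, 65, 61]), (266, np.float64(-11.4), [69, 65, 60]), (268, np.float64(-10.0), [73, 69, 66]), (270, np.float64(-8.5), [134, 132, 134]), (272, np.float64(-7.0), [181, 180, 180]), (274, np.float64(-5.6), [250, 250, 249]), (276, np.float64(-4.1), [253, 254, 254]), (278, np.float64(-2.6), [253, 254, 254]), (280, np.float64(-1.2), [253, 254, 254]), (282, np.float64(0.3), [253, 254, 254]), (284, np.float64(1.8), [253, 254, 254]), (286, np.float64(3.2), [253, 254, 254]), (288, np.float64(4.7), [253, 254, 254]), (290, np.float64(6.2), [253, 253, 253]), (292, np.float64(7.6), [199, 196, 193]), (294, np.float64(9.1), [60, 61, 57]), (296, np.float64(10.6), [54, 56, 53]), (298, np.float64(12.0), [55, 56, 55]), (300, np.float64(13.5), [54, 57, 55]), (302, np.float64(14.9), [42, 71, 52]), (304, np.float64(16.4), [33, 87, 54])]
```

```bash
python3 -m inch '[{"dp":[0.06,-0.05,0.3],"rotation":[0,0,0],"hand":0},{"dp":[0.06,-0.05,0.8],"rotation":[0,0,0],"hand":0},{"dp":[0.06,-0.05,1.2],"rotation":[0,0,0],"hand":0},{"dp":[0.06,-0.05,1.5],"rotation":[0,0,0],"hand":0},{"dp":[0.06,-0.05,1.6],"rotation":[0,0,0],"hand":0},{"dp":[0.06,-0.05,1.6],"rotation":[0,0,0],"hand":0},{"dp":[0.06,-0.05,1.6],"rotation":[0,0,0],"hand":0},{"dp":[0.06,-0.05,1.6],"rotation":[0,0,0],"hand":0}]'
python3 - <<'E'
from h import *
a=grab('wrist','w4');b=grab('scene','s4')
cv2.imwrite('pics/c4.png',np.hstack([cv2.resize(a['image'][90:240,200:370],(408,360),interpolation=3),cv2.resize(b['image'][130:240,290:410],(392,360),interpolation=3)])[:,:,::-1])
E
```

```text
clock: 6.6
tool_pos: [585.6, 194.7, 156.0]
orientation: [-180.0, -0.0, 7.4]
wrist_force: [0.6, -0.2, -2.9]
finger_gap: 23.9
grip_force: 60.0
```

View pics/c4.png

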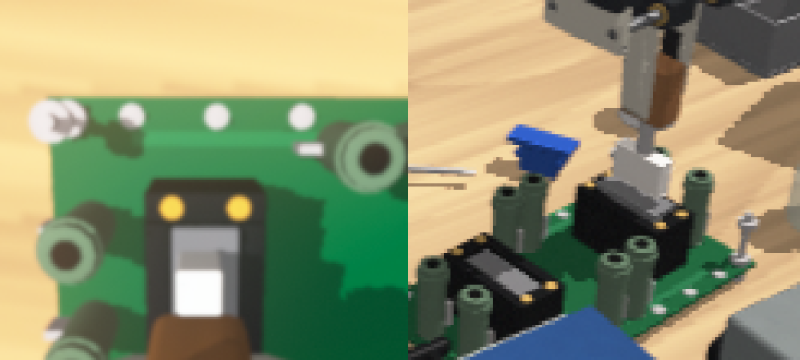

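The foot (crop x about 198) sits left of the cover's centre line (about 205), roughly 2 mm off. I measure it.

```bash
cat > m.py <<'E'
from h import *
import sys
st=monitor.get_state();p=st['tool_pos'];y=np.deg2rad(st['orientation'][2]);print(p.round(1),st['orientation'].round(2),st['wrist_force'].round(1))
X=np.array([np.cos(y),np.sin(y)]);Y=np.array([np.sin(y),-np.cos(y)])
f=sys.argv[1];s=grab('wrist',f) if len(sys.argv)>2 else load(f)
im=s['image'];g=im.astype(int).sum(2)
t=lambda uv,z:(atz(s,[uv],z)[0][:2]-p[:2])
zf=p[2]-78.5
for v in range(180,222,4):
    row=g[v,250:320]; fo=np.where(row>690)[0]+250; wide=np.where(row>250)[0]+250
    if len(fo)>5: print(v,'foot px',fo[0],fo[-1],'y@top',*[(t((u,v),zf+30)@Y).round(1) for u in(fo[0]-.5,fo[-1]+.5)])
    print(v,g[v,262:306:1].tolist() if v in(188,) else '')
print('col',[(v,int(g[v,282])) for v in range(165,226)])
for v in range(165,222,4): print(v,*[(t((282,v),zz)@X).round(1) for zz in (64,70,zf,zf+30)])
for u in range(262,310,4): print(u,*[(t((u,188),zz)@Y).round(1) for zz in (64,70,zf,zf+30)])
E
python3 m.py w4
```

```text
[585.6 194.7 156.1] [-1.7998e+02 -6.0000e-02  7.3700e+00] [ 0.2  0.8 -2.6]
180 
184 
188 [196, 196, 197, 197, 194, 193, 190, 188, 229, 340, 446, 488, 495, 493, 494, 494, 493, 493, 494, 495, 493, 496, 494, 492, 495, 494, 494, 495, 494, 493, 493, 495, 492, 492, 493, 484, 439, 333, 207, 156, 157, 169, 173, 173]
192 
196 
200 
204 foot px 274 291 y@top -5.8 7.3
204 
208 foot px 274 291 y@top -5.8 7.3
208 
212 foot px 274 291 y@top -5.8 7.3
212 
216 foot px 274 291 y@top -5.9 7.3
216 
220 foot px 275 290 y@top -5.2 6.6
220 
col [(165, 172), (166, 164), (167, 160), (168, 162), (169, 164), (170, 181), (171, 193), (172, 195), (173, 198), (174, 193), (175, 193), (176, 192), (177, 190), (178, 189), (179, 188), (180, 187), (181, 184), (182, 176), (183, 201), (184, 295), (185, 411), (186, 474), (187, 491), (188, 493), (189, 493), (190, 493), (191, 493), (192, 493), (193, 488), (194, 474), (195, 450), (196, 441), (197, 440), (198, 446), (199, 447), (200, 447), (201, 466), (202, 582), (203, 723), (204, 756), (205, 759), (206, 760), (207, 760), (208, 760), (209, 760), (210, 760), (211, 760), (212, 760), (213, 760), (214, 760), (215, 760), (216, 760), (217, 760), (218, 760), (219, 759), (220, 741), (221, 571), (222, 316), (223, 236), (224, 233), (225, 233)]
165 43.6 44.3 45.1 48.6
169 40.2 40.9 41.9 45.8
173 36.7 37.6 38.7 43.0
177 33.3 34.2 35.4 40.1
181 29.8 30.9 32.2 37.3
185 26.3 27.4 28.8 34.4
189 22.8 24.0 25.5 31.5
193 19.3 20.5 22.2 28.6
197 15.7 17.1 18.8 25.6
201 12.1 13.5 15.4 22.7
205 8.5 10.0 12.0 19.7
209 4.8 6.4 8.5 16.7
213 1.1 2.8 5.0 13.6
217 -2.6 -0.8 1.5 10.6
221 -6.3 -4.4 -2.0 7.5
262 -17.1 -16.6 -16.1 -13.9
266 -13.6 -13.2 -12.8 -11.0
270 -10.1 -9.9 -9.5 -8.2
274 -6.6 -6.5 -6.2 -5.3
278 -3.2 -3.1 -3.0 -2.5
282 0.3 0.3 0.3 0.4
286 3.8 3.7 3.6 3.2
290 7.2 7.1 6.9 6.1
294 10.7 10.5 10.2 9.0
298 14.2 13.9 13.5 11.8
302 17.7 17.3 16.7 14.7
306 21.1 20.6 20.0 17.5
```

```bash
python3 -m inch '[{"dp":[-0.03,0.065,0],"rotation":[0,0,0],"hand":0},{"dp":[-0.03,0.065,0.06],"rotation":[0,0,0],"hand":0},{"dp":[-0.03,0.065,0.12],"rotation":[0,0,0],"hand":0},{"dp":[-0.03,0.065,0.15],"rotation":[0,0,0],"hand":0},{"dp":[-0.03,0.065,0.15],"rotation":[0,0,0],"hand":0},{"dp":[-0.03,0.065,0.15],"rotation":[0,0,0],"hand":0},{"dp":[-0.03,0.065,0.15],"rotation":[0,0,0],"hand":0}]'
python3 m.py w5 1 | grep -v '^[0-9]* *$'
```

```text
clock: 7.28
tool_pos: [584.6, 192.6, 151.0]
orientation: [-180.0, 0.0, 7.4]
wrist_force: [0.1, -0.2, -3.7]
finger_gap: 23.6
grip_force: 60.0
[584.6 192.6 151. ] [-180.      0.      7.38] [ 0.1 -0.2 -3.7]
188 [198, 197, 193, 193, 189, 220, 344, 463, 498, 495, 494, 494, 492, 493, 494, 492, 492, 492, 492, 492, 493, 492, 493, 493, 495, 495, 492, 493, 493, 492, 492, 492, 492, 486, 443, 331, 207, 155, 158, 171, 174, 173, 172, 170]
204 foot px 274 291 y@top -5.8 7.3
208 foot px 274 291 y@top -5.8 7.3
212 foot px 274 291 y@top -5.8 7.3
216 foot px 274 291 y@top -5.9 7.4
220 foot px 277 290 y@top -3.7 6.6
col [(165, 162), (166, 160), (167, 160), (168, 162), (169, 173), (170, 187), (171, 194), (172, 195), (173, 195), (174, 195), (175, 191), (176, 191), (177, 189), (178, 186), (179, 187), (180, 183), (181, 179), (182, 183), (183, 218), (184, 319), (185, 428), (186, 480), (187, 491), (188, 493), (189, 492), (190, 491), (191, 492), (192, 490), (193, 486), (194, 470), (195, 450), (196, 440), (197, 441), (198, 441), (199, 444), (200, 447), (201, 460), (202, 579), (203, 722), (204, 756), (205, 759),
[... 173 characters left out ...]
, 740), (221, 571), (222, 318), (223, 237), (224, 233), (225, 234)]
165 44.1 44.8 45.0 48.5
169 40.7 41.5 41.8 45.7
173 37.4 38.2 38.6 42.9
177 34.0 34.9 35.3 40.1
181 30.6 31.6 32.0 37.2
185 27.2 28.3 28.7 34.3
189 23.7 24.9 25.4 31.4
193 20.2 21.5 22.1 28.5
197 16.7 18.1 18.7 25.5
201 13.2 14.7 15.3 22.6
205 9.7 11.2 11.8 19.6
209 6.1 7.7 8.4 16.6
213 2.5 4.2 4.9 13.5
217 -1.2 0.6 1.4 10.5
221 -4.8 -2.9 -2.1 7.4
262 -16.7 -16.3 -16.1 -13.9
266 -13.3 -12.9 -12.8 -11.0
270 -9.9 -9.6 -9.5 -8.2
274 -6.5 -6.3 -6.2 -5.3
278 -3.1 -3.0 -2.9 -2.5
282 0.3 0.3 0.3 0.4
286 3.7 3.7 3.6 3.3
290 7.1 7.0 6.9 6.1
294 10.5 10.3 10.2 9.0
298 13.9 13.6 13.5 11.8
302 17.3 16.9 16.8 14.7
306 20.7 20.2 20.0 17.6
```

Foot and cover centres now agree within 0.5 mm in both axes. I press down in small steps.

```bash
python3 -m inch '[{"dp":[0,0,0.03],"rotation":[0,0,0],"hand":0},{"dp":[0,0,0.06],"rotation":[0,0,0],"hand":0},{"dp":[0,0,0.08],"rotation":[0,0,0],"hand":0},{"dp":[0,0,0.1],"rotation":[0,0,0],"hand":0},{"dp":[0,0,0.1],"rotation":[0,0,0],"hand":0},{"dp":[0,0,0.1],"rotation":[0,0,0],"hand":0}]'
python3 -m inch '[{"dp":[0,0,0.02],"rotation":[0,0,0],"hand":0},{"dp":[0,0,0.04],"rotation":[0,0,0],"hand":0},{"dp":[0,0,0.04],"rotation":[0,0,0],"hand":0},{"dp":[0,0,0.04],"rotation":[0,0,0],"hand":0}]'
```

```text
clock: 7.83
tool_pos: [584.6, 192.5, 148.2]
orientation: [-180.0, -0.0, 7.4]
wrist_force: [-1.2, -0.9, 1.0]
finger_gap: 23.5
grip_force: 60.0
clock: 8.17
tool_pos: [584.9, 192.6, 147.6]
orientation: [-180.0, -0.1, 7.4]
wrist_force: [-2.2, -1.1, 8.0]
finger_gap: 23.3
grip_force: 60.0
```

```bash
python3 -m inch '[{"dp":[0,0,0.02],"rotation":[0,0,0],"hand":0},{"dp":[0,0,0.03],"rotation":[0,0,0],"hand":0},{"dp":[0,0,0.03],"rotation":[0,0,0],"hand":0}]'
python3 -m inch '[{"dp":[0,0,0.02],"rotation":[0,0,0],"hand":0},{"dp":[0,0,0.03],"rotation":[0,0,0],"hand":0},{"dp":[0,0,0.03],"rotation":[0,0,0],"hand":0}]'
```

```text
clock: 8.42
tool_pos: [585.1, 192.6, 147.0]
orientation: [-180.0, -0.1, 7.4]
wrist_force: [-2.9, -1.2, 9.7]
finger_gap: 23.8
grip_force: 60.0
clock: 8.67
tool_pos: [585.0, 192.6, 146.2]
orientation: [-180.0, -0.1, 7.4]
wrist_force: [-1.2, 0.1, 10.0]
finger_gap: 23.6
grip_force: 60.0
```

```bash
python3 -m inch '[{"dp":[0,0,0.02],"rotation":[0,0,0],"hand":0},{"dp":[0,0,0.04],"rotation":[0,0,0],"hand":0},{"dp":[0,0,0.05],"rotation":[0,0,0],"hand":0},{"dp":[0,0,0.05],"rotation":[0,0,0],"hand":0}]'
python3 -m inch '[{"dp":[0,0,0.02],"rotation":[0,0,0],"hand":0},{"dp":[0,0,0.04],"rotation":[0,0,0],"hand":0},{"dp":[0,0,0.05],"rotation":[0,0,0],"hand":0},{"dp":[0,0,0.05],"rotation":[0,0,0],"hand":0}]'
python3 -c "
from h import *
grab('scene','s6');b=grab('wrist','w6')"
```

```text
clock: 9.0
tool_pos: [584.9, 192.6, 144.3]
orientation: [-180.0, -0.1, 7.4]
wrist_force: [-2.8, -0.3, 7.9]
finger_gap: 23.8
grip_force: 60.0
clock: 9.33
tool_pos: [584.6, 192.6, 141.9]
orientation: [-180.0, -0.0, 7.4]
wrist_force: [0.7, -0.0, -1.0]
finger_gap: 23.5
grip_force: 60.0
```

The force has dropped, so the cover has snapped. I now seek the ledge in fine steps.

```bash
python3 -m inch '[{"dp":[0,0,0.01],"rotation":[0,0,0],"hand":0},{"dp":[0,0,0.03],"rotation":[0,0,0],"hand":0},{"dp":[0,0,0.03],"rotation":[0,0,0],"hand":0},{"dp":[0,0,0.03],"rotation":[0,0,0],"hand":0}]'|grep -E "pos|_force"
python3 -m inch '[{"dp":[0,0,0.01],"rotation":[0,0,0],"hand":0},{"dp":[0,0,0.03],"rotation":[0,0,0],"hand":0},{"dp":[0,0,0.03],"rotation":[0,0,0],"hand":0},{"dp":[0,0,0.03],"rotation":[0,0,0],"hand":0}]'|grep -E "pos|_force"
```

```text
tool_pos: [584.4, 192.5, 140.8]
wrist_force: [-0.5, -0.0, -1.8]
grip_force: 60.0
tool_pos: [584.6, 192.5, 140.1]
wrist_force: [-1.1, -0.7, -2.9]
grip_force: 60.0
```

```bash
python3 -m inch '[{"dp":[0,0,0.01],"rotation":[0,0,0],"hand":0},{"dp":[0,0,0.03],"rotation":[0,0,0],"hand":0},{"dp":[0,0,0.03],"rotation":[0,0,0],"hand":0},{"dp":[0,0,0.03],"rotation":[0,0,0],"hand":0}]'|grep -E "pos|t_force"
python3 -m inch '[{"dp":[0,0,0.01],"rotation":[0,0,0],"hand":0},{"dp":[0,0,0.03],"rotation":[0,0,0],"hand":0},{"dp":[0,0,0.03],"rotation":[0,0,0],"hand":0},{"dp":[0,0,0.03],"rotation":[0,0,0],"hand":0}]'|grep -E "pos|t_force"
```

```text
tool_pos: [584.6, 192.5, 139.3]
wrist_force: [-0.4, 0.4, -2.1]
tool_pos: [584.7, 192.5, 139.2]
wrist_force: [-2.2, -0.7, 6.4]
```

```bash
python3 -m inch '[{"dp":[0,0,0.01],"rotation":[0,0,0],"hand":0},{"dp":[0,0,0.02],"rotation":[0,0,0],"hand":0},{"dp":[0,0,0.02],"rotation":[0,0,0],"hand":0},{"dp":[0,0,0.02],"rotation":[0,0,0],"hand":0}]'|grep -E "pos|t_force"
```

```text
tool_pos: [584.7, 192.6, 139.1]
wrist_force: [-3.6, -1.2, 11.5]
```

```bash
python3 -m inch '[{"dp":[0,0,0.01],"rotation":[0,0,0],"hand":0},{"dp":[0,0,0.01],"rotation":[0,0,0],"hand":0},{"dp":[0,0,0.01],"rotation":[0,0,0],"hand":0},{"dp":[0,0,0.01],"rotation":[0,0,0],"hand":0},{"dp":[0,0,0.01],"rotation":[0,0,0],"hand":0}]'
python3 -m inch '[{"dp":[0,0,-0.05],"rotation":[0,0,0],"hand":0},{"dp":[0,0,-0.2],"rotation":[0,0,0],"hand":0},{"dp":[0,0,-0.5],"rotation":[0,0,0],"hand":0},{"dp":[0,0,-1],"rotation":[0,0,0],"hand":0},{"dp":[0,0,-1.6],"rotation":[0,0,0],"hand":0},{"dp":[0,0,-2.1],"rotation":[0,0,0],"hand":0},{"dp":[0,0,-2.1],"rotation":[0,0,0],"hand":0},{"dp":[0,0,-2.1],"rotation":[0,0,0],"hand":0},{"dp":[0,0,-2.1],"rotation":[0,0,0],"hand":0}]'
python3 - <<'E'
from h import *
a=grab('wrist','w7')
b=grab('scene','s7')
cv2.imwrite('pics/c7.png',np.hstack([cv2.resize(a['image'][130:240,200:370],(408,264),interpolation=3),cv2.resize(b['image'][130:240,290:410],(288,264),interpolation=3)])[:,:,::-1])
w=cloud(a);im=a['image'].astype(int);r,g,bl=im[...,0],im[...,1],im[...,2];z=w[...,2]
m=np.zeros(z.shape,bool);m[170:200,240:320]=1
c=m&(abs(r-bl)<15)&(r>110);print('cover z',np.nanmedian(z[c]),c.sum())
E
```

```text
clock: 11.52
tool_pos: [584.8, 192.6, 139.1]
orientation: [-180.0, -0.1, 7.4]
wrist_force: [-3.8, -1.9, 14.6]
finger_gap: 24.0
grip_force: 60.0
clock: 12.27
tool_pos: [584.2, 192.3, 199.9]
orientation: [180.0, 0.0, 7.4]
wrist_force: [-0.1, -0.8, -2.2]
finger_gap: 23.8
grip_force: 60.0
cover z 60.84960667610744 659
```

View pics/c7.png

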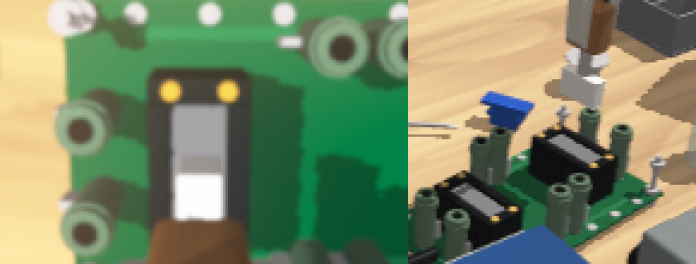

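The cover sits flush and level in the left block: its top is at 60.8 mm, so its origin is about 38.8 mm up. The last press bore about 17 N. I return to above the stand.

```bash
python3 -m inch '[{"dp":[-0.2,0.6,-0.2],"rotation":[0,0,0],"hand":0},{"dp":[-0.5,1.6,-0.4],"rotation":[0,0,-0.2],"hand":0},{"dp":[-0.8,2.7,-0.4],"rotation":[0,0,-0.4],"hand":0},{"dp":[-1.1,3.8,-0.4],"rotation":[0,0,-0.6],"hand":0},{"dp":[-1.4,4.9,-0.4],"rotation":[0,0,-0.8],"hand":0},{"dp":[-1.8,6,-0.4],"rotation":[0,0,-1],"hand":0},{"dp":[-2.1,7.1,-0.4],"rotation":[0,0,-1.2],"hand":0},{"dp":[-2.4,8.2,-0.4],"rotation":[0,0,-1.4],"hand":0},{"dp":[-2.8,9.3,-0.4],"rotation":[0,0,-1.6],"hand":0},{"dp":[-3.1,10.4,-0.4],"rotation":[0,0,-1.6],"hand":0},{"dp":[-3.4,11.4,-0.2],"rotation":[0,0,-1.6],"hand":0},{"dp":[-3.6,12.2,0],"rotation":[0,0,-1.6],"hand":0},{"dp":[-3.75,12.6,0.5],"rotation":[0,0,-1.6],"hand":0},{"dp":[-3.81,12.84,1],"rotation":[0,0,-1.6],"hand":0},{"dp":[-3.81,12.84,1.5],"rotation":[0,0,-1.6],"hand":0},{"dp":[-3.81,12.84,1.5],"rotation":[0,0,-1.6],"hand":0},{"dp":[-3.81,12.84,1.5],"rotation":[0,0,-1.6],"hand":0},{"dp":[-3.81,12.84,1.5],"rotation":[0,0,-1.6],"hand":0}]'
python3 - <<'E'
from h import *
s=grab('wrist','w8');b=grab('scene','s8')
cv2.imwrite('pics/c8.png',np.hstack([cv2.resize(s['image'][140:240,210:360],(450,300),interpolation=3),cv2.resize(b['image'][180:270,160:260],(333,300),interpolation=3)])[:,:,::-1])
st=monitor.get_state();p=st['tool_pos'];y=np.deg2rad(st['orientation'][2]);X=np.array([np.cos(y),np.sin(y)]);Y=np.array([np.sin(y),-np.cos(y)])
g=s['image'].astype(int).sum(2);z=cloud(s)[...,2]
for v in (165,170,180,185,190,195,205,210,215): print(v,g[v,236:330:2].tolist())
print('zcol',z[140:220:3,283].round().tolist());print('col283',g[140:224,283].tolist());print('col268',g[140:224,262].tolist())
zf=p[2]-78.5
for v in range(150,222,8): print(v,*[((atz(s,[(282,v)],k)[0][:2]-p[:2])@X).round(1) for k in(5,28,zf,zf+30)])
for u in range(236,330,8): print(u,*[((atz(s,[(u,190)],k)[0][:2]-p[:2])@Y).round(1) for k in(5,28,zf,zf+30)])
E
```

```text
clock: 13.87
tool_pos: [520.9, -203.8, 155.7]
orientation: [-180.0, 0.0, 17.0]
wrist_force: [-0.6, 0.7, -1.9]
finger_gap: 23.4
grip_force: 60.0
165 [622, 621, 621, 620, 621, 619, 617, 617, 615, 615, 664, 737, 740, 738, 738, 742, 746, 746, 741, 738, 738, 741, 744, 744, 738, 741, 744, 744, 741, 738, 738, 741, 744, 747, 740, 741, 745, 744, 725, 577, 560, 565, 568, 569, 571, 570, 569]
170 [617, 618, 621, 621, 621, 622, 623, 623, 623, 623, 670, 737, 740, 737, 738, 740, 733, 727, 719, 716, 718, 724, 726, 726, 718, 720, 732, 735, 731, 726, 726, 730, 733, 741, 738, 741, 747, 744, 724, 566, 571, 569, 565, 560, 554, 552, 550]
180 [625, 623, 623, 622, 621, 621, 621, 621, 622, 623, 657, 733, 740, 737, 737, 739, 736, 732, 671, 625, 631, 635, 637, 639, 649, 658, 659, 659, 658, 657, 648, 680, 733, 723, 596, 541, 551, 543, 512, 436, 539, 589, 591, 589, 587, 588, 587]
185 [637, 636, 636, 633, 632, 631, 628, 627, 625, 624, 659, 732, 740, 737, 736, 739, 735, 729, 622, 529, 537, 546, 550, 548, 647, 738, 743, 744, 741, 738, 717, 675, 732, 722, 594, 540, 548, 541, 510, 429, 522, 598, 601, 598, 596, 592, 5
[... 2034 characters left out ...]
, 737, 737, 737, 737, 737, 736, 737, 736, 737, 736, 737, 736, 737, 736, 736, 736, 736, 736, 737, 736, 736, 737, 738, 738, 736, 736, 736, 736, 736, 736, 736, 736, 736, 735, 735, 736, 735]
150 51.8 53.3 56.5 58.5
158 43.6 45.7 50.3 53.0
166 35.2 38.0 43.9 47.5
174 26.8 30.2 37.5 41.9
182 18.2 22.2 30.9 36.2
190 9.5 14.2 24.3 30.4
198 0.7 6.0 17.6 24.5
206 -8.3 -2.3 10.7 18.6
214 -17.4 -10.7 3.8 12.5
236 -49.6 -45.8 -37.6 -32.7
244 -41.0 -37.8 -31.1 -27.0
252 -32.3 -29.9 -24.5 -21.3
260 -23.7 -21.9 -17.9 -15.6
268 -15.1 -13.9 -11.4 -9.8
276 -6.5 -6.0 -4.8 -4.1
284 2.1 2.0 1.7 1.6
292 10.7 9.9 8.3 7.3
300 19.3 17.9 14.9 13.0
308 27.9 25.9 21.4 18.7
316 36.5 33.8 28.0 24.5
324 45.2 41.8 34.5 30.2
```

View pics/c8.png

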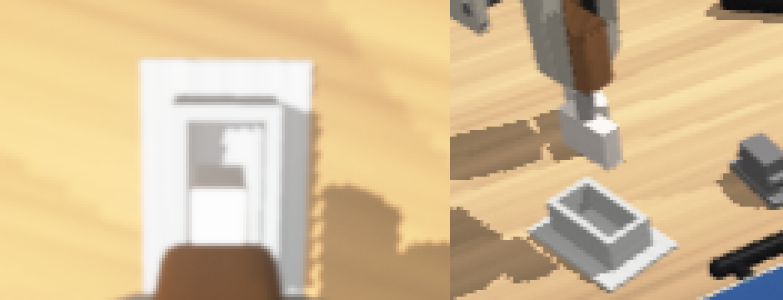

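The pocket is centred about 2 mm to the right of the foot (right in the crop). I shift tool y by +2 mm and x by −1 mm, then lower the tool to just above the floor.

```bash
python3 -m inch '[{"dp":[-0.03,0.07,0],"rotation":[0,0,0],"hand":0},{"dp":[-0.03,0.07,0.3],"rotation":[0,0,0],"hand":0},{"dp":[-0.03,0.07,0.7],"rotation":[0,0,0],"hand":0},{"dp":[-0.03,0.07,1],"rotation":[0,0,0],"hand":0},{"dp":[-0.03,0.07,1.2],"rotation":[0,0,0],"hand":0},{"dp":[-0.03,0.07,1.3],"rotation":[0,0,0],"hand":0},{"dp":[-0.03,0.07,1.4],"rotation":[0,0,0],"hand":0},{"dp":[-0.03,0.07,1.4],"rotation":[0,0,0],"hand":0},{"dp":[-0.03,0.07,1.4],"rotation":[0,0,0],"hand":0}]'
python3 -m inch '[{"dp":[0,0,0.1],"rotation":[0,0,0],"hand":0},{"dp":[0,0,0.3],"rotation":[0,0,0],"hand":0},{"dp":[0,0,0.5],"rotation":[0,0,0],"hand":0},{"dp":[0,0,0.7],"rotation":[0,0,0],"hand":0},{"dp":[0,0,0.8],"rotation":[0,0,0],"hand":0},{"dp":[0,0,0.9],"rotation":[0,0,0],"hand":0},{"dp":[0,0,0.9],"rotation":[0,0,0],"hand":0},{"dp":[0,0,0.9],"rotation":[0,0,0],"hand":0}]'
```

```text
clock: 14.72
tool_pos: [520.5, -206.5, 113.6]
orientation: [180.0, 0.0, 17.0]
wrist_force: [-0.6, -0.6, -1.6]
finger_gap: 23.7
grip_force: 60.0
clock: 15.38
tool_pos: [520.4, -206.4, 86.3]
orientation: [-180.0, 0.0, 17.0]
wrist_force: [-0.6, -0.2, -3.2]
finger_gap: 24.0
grip_force: 60.0
```

```bash
python3 -m inch '[{"dp":[0,0,0.03],"rotation":[0,0,0],"hand":0},{"dp":[0,0,0.06],"rotation":[0,0,0],"hand":0},{"dp":[0,0,0.08],"rotation":[0,0,0],"hand":0},{"dp":[0,0,0.08],"rotation":[0,0,0],"hand":0},{"dp":[0,0,0.08],"rotation":[0,0,0],"hand":0}]'|grep -E "pos|t_force"
python3 -m inch '[{"dp":[0,0,0.01],"rotation":[0,0,0],"hand":0},{"dp":[0,0,0.02],"rotation":[0,0,0],"hand":0},{"dp":[0,0,0.02],"rotation":[0,0,0],"hand":0},{"dp":[0,0,0.02],"rotation":[0,0,0],"hand":0}]'|grep -E "pos|t_force"
```

```text
tool_pos: [520.5, -206.5, 84.1]
wrist_force: [0.1, -0.2, -1.8]
tool_pos: [520.5, -206.4, 83.5]
wrist_force: [0.3, -0.7, -2.5]
```

```bash
python3 -m inch '[{"dp":[0,0,0.01],"rotation":[0,0,0],"hand":0},{"dp":[0,0,0.02],"rotation":[0,0,0],"hand":0},{"dp":[0,0,0.02],"rotation":[0,0,0],"hand":0},{"dp":[0,0,0.02],"rotation":[0,0,0],"hand":0}]'|grep -E "pos|t_force"
python3 -m inch '[{"dp":[0,0,0.01],"rotation":[0,0,0],"hand":0},{"dp":[0,0,0.01],"rotation":[0,0,0],"hand":0},{"dp":[0,0,0.01],"rotation":[0,0,0],"hand":0}]'|grep -E "pos|t_force"
```

```text
tool_pos: [520.5, -206.5, 83.5]
wrist_force: [-1.4, 0.1, 4.7]
tool_pos: [520.5, -206.5, 83.4]
wrist_force: [-2.6, 1.3, 8.1]
```

The tool is on the floor, with the force rising at the original height. I ease off, release and back away upward.

```bash
python3 -m inch '[{"dp":[0,0,-0.02],"rotation":[0,0,0],"hand":0},{"dp":[0,0,-0.02],"rotation":[0,0,0],"hand":22},{"dp":[0,0,-0.02],"rotation":[0,0,0],"hand":26},{"dp":[0,0,-0.02],"rotation":[0,0,0],"hand":32},{"dp":[0,0,-0.02],"rotation":[0,0,0],"hand":45},{"dp":[0,0,-0.02],"rotation":[0,0,0],"hand":70},{"dp":[0,0,-0.02],"rotation":[0,0,0],"hand":85},{"dp":[0,0,-0.02],"rotation":[0,0,0],"hand":85},{"dp":[0,0,-0.02],"rotation":[0,0,0],"hand":85},{"dp":[0,0,-0.02],"rotation":[0,0,0],"hand":85}]'
python3 -m inch '[{"dp":[0,0,-0.2],"rotation":[0,0,0],"hand":85},{"dp":[0,0,-0.6],"rotation":[0,0,0],"hand":85},{"dp":[0,0,-1.2],"rotation":[0,0,0],"hand":85},{"dp":[0,0,-2],"rotation":[0,0,0],"hand":85},{"dp":[0,0,-3],"rotation":[0,0,0],"hand":85},{"dp":[0,0,-4],"rotation":[0,0,0],"hand":85},{"dp":[0,0,-5],"rotation":[0,0,0],"hand":85},{"dp":[0,0,-5.5],"rotation":[0,0,0],"hand":85},{"dp":[0,0,-5.5],"rotation":[0,0,0],"hand":85},{"dp":[0,0,-5.5],"rotation":[0,0,0],"hand":85},{"dp":[0,0,-5.5],"rotation":[0,0,0],"hand":85},{"dp":[0,0,-5.5],"rotation":[0,0,0],"hand":85}]'
python3 - <<'E'
from h import *
s=grab('wrist','w9');b=grab('scene','s9')
cv2.imwrite('pics/c9.png',np.hstack([cv2.resize(s['image'][100:260,0:400],(400,160)),cv2.resize(b['image'][130:270,130:420],(380,184),interpolation=3)[:160]])[:,:,::-1])
w=cloud(s);im=s['image'].astype(int);z=w[...,2];m=np.zeros(z.shape,bool);m[140:250,240:330]=1
br=m&(im[...,0]-im[...,2]>25)&(abs(z-113)<7);print(np.nanmedian(z[br]),blobrect(s,br,113))
gr=m&(abs(im[...,0]-im[...,2])<28)&(im[...,0]>70)&(z<40);print(blobrect(s,gr,5))
E
```

```text
clock: 17.55
tool_pos: [520.5, -206.4, 83.2]
orientation: [180.0, 0.0, 17.0]
wrist_force: [0.2, 0.2, 0.4]
finger_gap: 67.3
grip_force: 0.0
clock: 18.55
tool_pos: [519.8, -206.2, 247.0]
orientation: [-179.9, 0.1, 17.0]
wrist_force: [0.8, 1.3, 0.2]
finger_gap: 84.8
grip_force: 0.0
112.50933164098933 (835, array([ 520.6, -207. ,   39.2,   23. ,   17. ]))
(1846, array([ 519.5, -207.4,   88.2,   58.6,   16. ]))
```

View pics/c9.png

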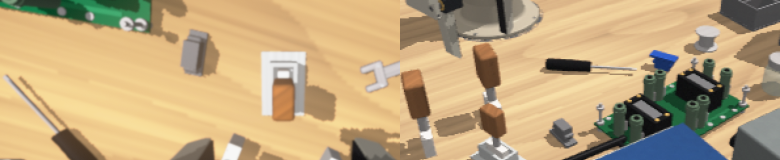

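The tool stands upright in the stand, centred within about 1 mm, and both covers are home. I hand in the job.

```bash
python3 -c "
from h import *
print(workorder.sign_off())"
```

```text
the job is handed in; nothing more can be done
None
```

The proud cover clicked home and bottomed under about 17 N, the tool is back upright in its stand and released, and the job is handed in; the hand-in gave no verdict.

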